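# Clamp an instrument case with the fold-out handwheel crank

## Task

Clamp the standing instrument case for packing: swing the handwheel's folded handle fully up, crank the wheel clockwise (seen from above) by it until the case is pushed against the fence and held firmly, the jaw's sprung plate pressed in about half way and never right down, then fold the handle flat again with the case still clamped. Work by the wheel and its handle only and leave the case, the jaw and the things around alone.

Things in the scene. Friction and masses are not known exactly. Their poses are not given: they have to be found in the camera images.
- wheel (a joint): turning of the handwheel in rad; grows CLOCKWISE seen from above and moves the jaw 10 mm per rad towards the case. A brake keeps it where it is left (with the plate pressed over 5 mm it gives back to that). At the handle, 65 mm from the axis, turning takes about 7 N while the jaw runs free, 1 to 2 N more while it shoves the case along, then 1.2 N more for each mm that the sprung plate is pressed in
- handle (a joint): folding of the handle in rad: 0 = folded flat over the wheel, pointing from its pivot to the wheel's middle; 1.57 = straight up; stop at 1.62. A stiff hinge (0.08 N m): it stays at any angle. Its hinge axis is level and square to the line from the hub to the pivot
- wheel_hub (a point): point on the vertical axis of the aluminium handwheel (170 mm across, 14 mm thick, level, on a blue gearbox 130 mm square), in the middle of its flat top face, 129 mm above the bench. Its axes turn with the wheel: z up, x from the hub towards the handle's pivot
- handle_pivot (a point): point on the handle's hinge axis, 65 mm from the wheel's axis and 26 mm above the wheel's top face, between two steel lugs (20 x 6 mm, 32 mm apart over their outsides, up to 9 mm above the pivot)
- handle_knob (a point): centre of the black ball knob, 26 mm across, at the end of the handle, 62 mm from the pivot. Knob and grip (a bar 16 mm across, from 20 mm off the pivot to the knob) turn freely about the handle's length. Folded, the knob lies near the wheel's axis with its underside 13 mm above the wheel's top face; upright, its centre is 88 mm above that face
- jaw: aluminium jaw block (150 x 30 x 90 mm) on two rails; origin at the lower edge of its front face, y axis along its travel to the case. Ahead of it stands its sprung rubber-faced plate (140 x 80 mm), the face 22 mm ahead of the origin when not pressed; it yields 11 mm in all against 8 N per mm: half way is about 5 mm or 40 N
- case: black instrument case, 230 mm wide, 80 mm thick (its y axis, towards the fence), 170 mm tall plus a carrying handle, about 0.9 kg, standing loose on the rails; origin in the middle of its underside. 5 to 25 mm behind it stands the fixed aluminium fence; that gap is not measured: the end of the case's travel must be felt on the crank
- bottle: green bottle, 60 mm across and 170 mm tall, a bystander; origin in the middle of its underside
- parts_tray: grey open tray, 140 x 100 x 45 mm, a bystander; origin in the middle of its underside
- screwdriver: screwdriver lying on the bench, a bystander; origin in its middle, on the bench
Mind the look-alikes: they are no part of the job. Leave any green or orange look-alike of the case alone.

How it is judged:
On the way, in this order (a step that is already met when the one before it is completed fails the run):
1. the handle is swung up (value of joint handle above 1.35 rad), for 0.2 s.
2. the case is clamped firmly (plate pressing with over 20 N) with the handle still up (value of joint handle above 1.2 rad and contact force between jaw and case above 20 N), for 0.3 s.
3. the handle is folded flat with the case still clamped (value of joint handle below 0.15 rad and contact force between jaw and case above 16 N), for 0.2 s.
At the end, for the whole second after the job is handed in: the case stands upright and at rest, clamped between the jaw's plate and the fence with 16 to 66 N (plate pressed in 2 to 8 mm), and the handle lies folded to within 0.15 rad of flat, the wheel at rest (all of step 3 and contact force between jaw and case below 66 N and angle between case's own z axis and vertical below 0.08 rad and linear speed of case below 0.01 m/s and velocity of joint wheel between -0.05 and 0.05 rad/s); the robot touches nothing.
It fails at once if the case is squeezed with over 70 N (plate nearly right down) (contact force between jaw and case above 70 N).
It fails at once if the robot pushes the jaw or the case itself (contact force between any of the arm, the fingers and jaw above 3 N or contact force between any of the arm, the fingers and case above 3 N).
It fails at once if a thing around is moved by over 20 mm (distance of any of bottle, parts_tray, screwdriver from where it was at the start of the episode above 0.02 m).
It also fails if it takes over 72 s, if anything falls off the work surface, if the arm or the gripper's body presses on something with over 40 N, if the wrist force passes 120 N, or if a joint passes its speed limit or range.

## Robot

A 6-joint arm with a two-finger parallel gripper is mounted at the origin on the work surface. World frame = base frame: x ahead of the robot, y to its left, z up, the work surface at z = 0. Lengths are in m, angles in rad, forces in N, time in s.
With the tool pointing down it reaches from about 0.35 to 0.85 m from the base axis. Payload 8.1 kg.
Tool frame: the origin (TCP) lies on the mounting face of the last link; the fingertips stand 186 mm ahead of it and the grasp point (between the pads) lies 167 mm ahead of it; z points along the fingers, y is the line along which they close (so a half turn about z gives the same grasp; the last joint's range is limited). The gripper opens to 93 mm and grips with 3 to 60 N. Pads are 15 mm wide; open, the fingers measure 128 mm over their backs; the gripper's body (75 mm by 188 mm) begins 65 mm behind the grasp point.
Start: joints at [-1.384, 0.13, 1.488, -0, 1.523, -0.085], TCP at [0.161, -0.578, 0.405] pointing down, gripper open.
Joint ranges: [-2.96, 2.96], [-0.89, 2.26], [0.02, 2.5], [-1.34, 4.48], [0, 2.73], [-2.66, 2.66]. Speed limits (rad/s): [2.39, 2.39, 2.79, 3.14, 3.14, 3.14].

## Interface

Orientations are given as a rotation vector (axis times angle).
In Python, from plant import * gives the robot as it stands. The module is installed in compiled form; this text tells all that it offers.
- The arm moves only by the tool arm_command, never from a script. Its argument "increments" is a list of rows, each a list of 6 numbers: the shift along the tool's x, y, z in units of 0.2 m (1.0 is 0.2 m), then the turn, a rotation vector about the tool's x, y, z in units of pi rad (1.0 is pi rad). A call has exactly 5 rows; each row is the pose to reach, as a shift and turn from the pose commanded when the call began, along the tool's axes at that moment, turning the shorter way round; what a row does not reach only later rows make up. A row lasts 1/8 s, in which the tool goes at most 62.5 mm and 10.7 degrees, less where a joint would pass 70% of its speed; a pose out of reach is approached as far as the arm can. A call with a number of a shift or a turn outside -1 to 1 is refused whole. A call with a gripper value outside its range is refused whole. "fingers" is the closure, from -1 (fully open) to 1 (shut), set as the call begins (left out, the last holds). The fingers move at their own pace and stop on an object; "force" is the grip in N (left out, the last holds). Time passes only in rows, so rows that repeat a pose let the fingers close, or fill a call up. It gives the time, the measured TCP pose, the force, the opening and the grip force at its end, in the units of the state.
- read_state(): the state, without advancing time (a new reading comes with each control period).
- read_camera(name): name is "side" or "top"; returns a dict with "image" (480x640x3 uint8, red, green, blue), "fx", "fy", "cx", "cy" (pixels), "T" (4x4, takes a point from camera to world coordinates). Camera axes: x right, y down, z forward; pixel columns grow to the right and rows downward; lengths in m; the calibration is good to about 2 mm. A picture is of the moment at which its call begins. There is no depth.
- close_job(): hands the job in; it is judged then, once.
The state is a dict: "t": time; "q": joint angles; "dq": joint speeds; "joint_torque": joint torques, N m; "tool_pos": TCP position; "orientation": TCP orientation; "force": force on the tool from outside, world axes, zero at the start; "wrist_torque": the same for the moment, N m; "opening": finger opening in m; "gripper_force": force on a finger pad.
Only numpy, scipy, OpenCV 4.12 (cv2) and the standard library are available. Lean on these libraries where they do the work, as an engineer would, in place of code of your own. Each camera call takes 0.05 s, during which the arm holds its last target. There are 200 camera calls.

## Working session

There is one attempt and no reset: what is moved stays moved. The work goes in short steps, Python scripts to look and compute and a tool call to move; the robot and the scene stay as the last step left them, time stands still between calls to the robot, and variables do not carry over. Pictures are saved under pics/ and viewed, at most 10 in all, crops included, and the job is handed in when it is done.

Besides the shell and the picture viewer there is one more tool, called after "Call:" as name(argument=value, ...), one argument or row to a line, values as JSON. arm_command: Moves the arm, as the interface text tells. Shifts and turns lie within -1 to 1; 1 stands for 0.2 m of shift or pi rad of turn. Its arguments: {"type":"object","properties":{"increments":{"type":"array","items":{"type":"array","items":{"type":"number","minimum":-1,"maximum":1}}},"fingers":{"type":"number"},"force":{"type":"number"}},"required":["increments"]}

```bash
mkdir -p pics
python3 - <<'E'
from plant import *
import cv2,numpy as np
for n in("side","top"):
    c=read_camera(n); cv2.imwrite(f"pics/{n}0.png",c["image"][:,:,::-1]); print(n,c["fx"],c["fy"],c["cx"],c["cy"]);print(np.round(c["T"],4).tolist())
s=read_state();print({k:np.round(v,4).tolist() for k,v in s.items()})
E
```

```text
side 561.9586164057561 561.9586164057561 317.83632919110323 239.71792682847564
[[0.9797, -0.1518, 0.131, 0.3371], [-0.2005, -0.7569, 0.622, -1.0401], [0.0047, -0.6356, -0.772, 1.2776], [0.0, 0.0, 0.0, 1.0]]
top 503.9489651496993 503.9489651496993 316.3642938423001 232.43926263907895
[[0.0126, -0.9936, 0.1121, 0.3966], [-0.9997, -0.015, -0.0209, -0.0988], [0.0225, -0.1118, -0.9935, 1.1556], [0.0, 0.0, 0.0, 1.0]]
{'t': 0.1, 'q': [-1.3844, 0.1311, 1.4892, 0.0, 1.523, -0.0854], 'dq': [-0.0017, -0.0011, -0.0005, -0.0006, 0.0, -0.0015], 'joint_torque': [0.0009, -56.134, -49.3097, 0.077, 0.0291, -0.0001], 'tool_pos': [0.1611, -0.5777, 0.4038], 'orientation': [-3.111, -0.4254, 0.0001], 'force': [0.1932, -0.9318, 0.2087], 'wrist_torque': [0.062, -0.0095, -0.0002], 'gripper_force': 0.0, 'opening': 0.0932}
```

View pics/side0.png

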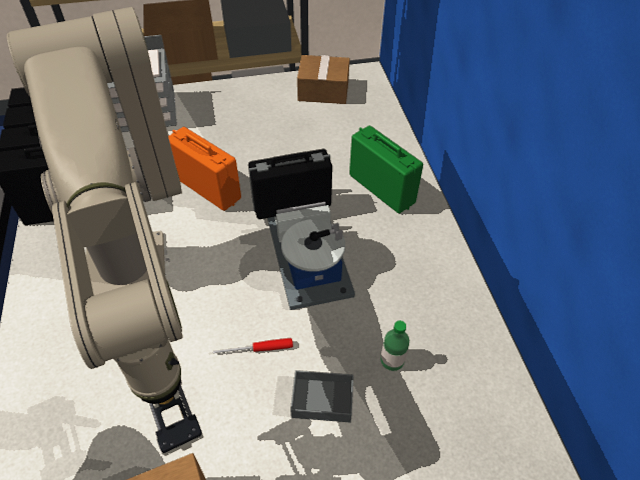

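View pics/top0.png

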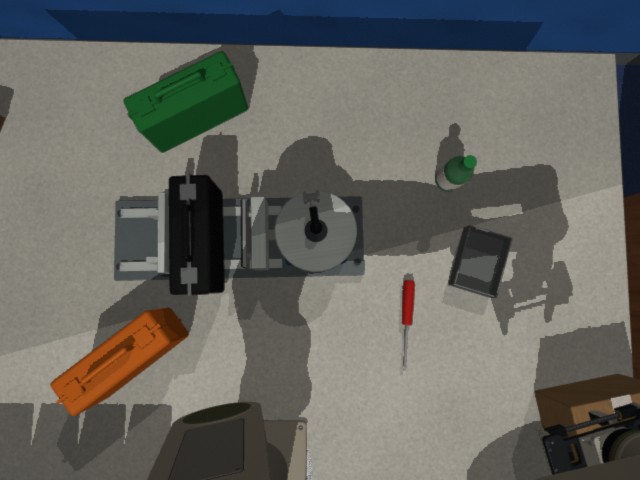

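The side view shows the black case at (290,182), with orange (203,168) and green (386,168) look-alikes. The wheel is at (313,243) with the knob at its middle and the pivot lugs at (335,230). The top view shows the wheel at (316,231), lugs at (311,195), jaw at (256,233) and black case at (195,235). The black case fits because it is the one standing on the rails between the jaw and the fence. I'll confirm that and measure in an enlarged crop.

Run:
```python
import cv2,numpy as np
a=cv2.imread("pics/top0.png")[180:285,235:375];b=cv2.imread("pics/side0.png")[190:290,255:375]
A=cv2.resize(a,(560,420),interpolation=cv2.INTER_CUBIC)
cv2.imwrite("pics/ct.png",cv2.resize(a,(800,600),interpolation=cv2.INTER_CUBIC))
cv2.imwrite("pics/cs.png",cv2.resize(b,(720,600),interpolation=cv2.INTER_CUBIC))
```

```text
(no output)
```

View pics/ct.png

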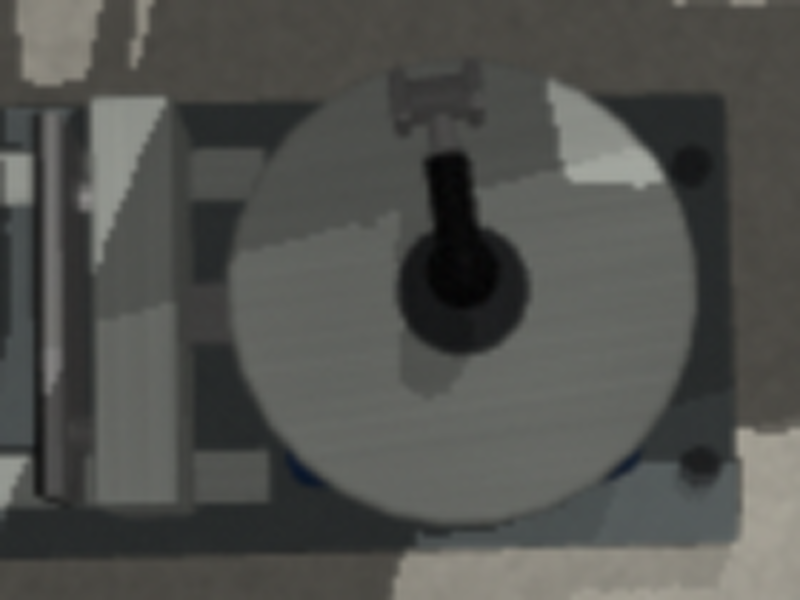

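View pics/cs.png

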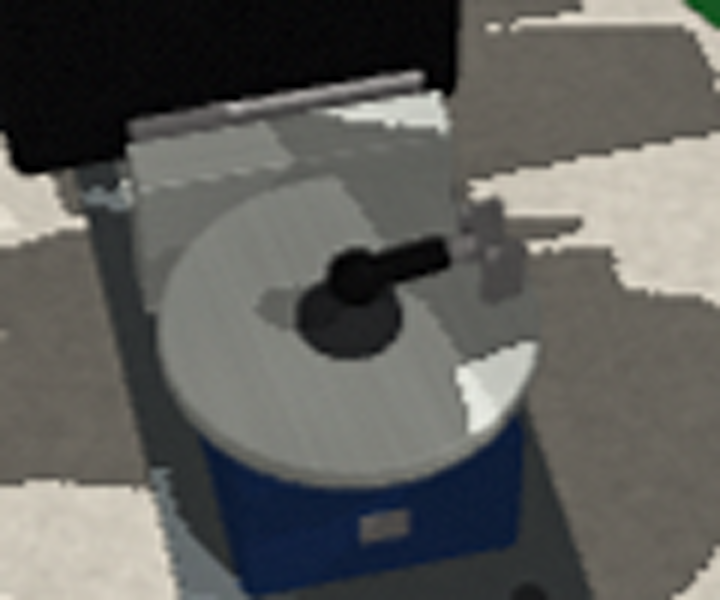

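The top crop (scale 5.714) shows the wheel centre at (462,292), lugs at (436,98) and knob at (463,270). The side crop (scale 6) shows the wheel centre at about (350,322), knob at (357,277) and lugs at (487,248). The black case stands on the rails just ahead of the jaw's plate, so it is the right one.

```bash
cat > h.py <<'E'
import numpy as np
from scipy.spatial.transform import Rotation as R
K={"side":(561.9586,317.8363,239.7179),"top":(503.949,316.3643,232.4393)}
T={"side":np.array([[0.9797,-0.1518,0.131,0.3371],[-0.2005,-0.7569,0.622,-1.0401],[0.0047,-0.6356,-0.772,1.2776]]),
"top":np.array([[0.0126,-0.9936,0.1121,0.3966],[-0.9997,-0.015,-0.0209,-0.0988],[0.0225,-0.1118,-0.9935,1.1556]])}
def ray(n,u,v):
    f,cx,cy=K[n];return T[n][:,3],T[n][:,:3]@np.array([(u-cx)/f,(v-cy)/f,1])
def atz(n,u,v,z):
    o,d=ray(n,u,v);return o+d*(z-o[2])/d[2]
def proj(n,p):
    f,cx,cy=K[n];c=T[n][:,:3].T@(np.array(p)-T[n][:,3]);return np.array([cx+f*c[0]/c[2],cy+f*c[1]/c[2]])
def tri(a,b):
    oa,da=ray("top",*a);ob,db=ray("side",*b)
    s=np.linalg.lstsq(np.c_[da,-db],ob-oa,rcond=None)[0];p,q=oa+da*s[0],ob+db*s[1];return (p+q)/2,np.linalg.norm(p-q)
def t(u,v):return 235+u/5.7143,180+v/5.7143
def s(u,v):return 255+u/6,190+v/6
E
python3 - <<'E'
from h import *
for nm,a,b,z in(("hub",(462,292),(350,330),.129),("knob",(463,270),(357,277),.155),("piv",(436,98),(487,248),.155)):
    print(nm,atz("top",*t(*a),z),atz("side",*s(*b),z),tri(t(*a),s(*b)))
print("jaw back edge",atz("top",*t(180,300),.12),"front",atz("top",*t(92,300),.12))
print("jaw ends top",atz("top",*t(170,98),.12),atz("top",*t(180,503),.12))
print(R.from_rotvec([-3.111,-.4254,0]).as_matrix())
E
```

```text
hub [ 0.51518306 -0.11930614  0.129     ] [ 0.51680271 -0.12995601  0.129     ] (array([ 0.51777111, -0.11962367,  0.11590446]), np.float64(0.002139234341126353))
knob [ 0.51993833 -0.11903864  0.155     ] [ 0.52148271 -0.12219288  0.155     ] (array([ 0.52124975, -0.11915772,  0.15123424]), np.float64(0.0016837099527532106))
piv [ 0.58085831 -0.10874921  0.155     ] [ 0.5803929  -0.11718969  0.155     ] (array([ 0.58265791, -0.10884735,  0.14486155]), np.float64(0.0001326308459158805))
jaw back edge [ 0.51176661 -0.01766118  0.12      ] front [0.51128696 0.01403323 0.12      ]
jaw ends top [ 0.58568235 -0.01228177  0.12      ] [ 0.43858853 -0.01938943  0.12      ]
[[ 9.63290438e-01  2.68461324e-01 -2.22542986e-04]
 [ 2.68461324e-01 -9.63289089e-01  1.62748291e-03]
 [ 2.22542986e-04 -1.62748291e-03 -9.99998651e-01]]
```

Hub is at about (0.5165, -0.1195) with the handle azimuth at about 9°. The 66 mm between hub and pivot agrees with the given 65 mm. I'll move above the knob first.

Call:
arm_command(
  increments=[
    [0.16,-0.115,0,0,0,0],
    [0.31,-0.23,0,0,0,0],
    [0.47,-0.345,0,0,0,0],
    [0.62,-0.46,0,0,0,0],
    [0.78,-0.577,0,0,0,0],
  ],
  fingers=-0.2,
  force=40,
)

```text
t: 0.72
tool_pos: [0.2809, -0.4238, 0.4043]
orientation: [-3.112, -0.425, 0.0]
force: [-0.6, -0.5, 0.3]
opening: 0.0565
gripper_force: 0.0
```

Call:
arm_command(
  increments=[
    [0.16,-0.115,0,0,0,0],
    [0.31,-0.23,0,0,0,0],
    [0.47,-0.345,0,0,0,0],
    [0.62,-0.46,0,0,0,0],
    [0.78,-0.577,0,0,0,0],
  ],
)

```text
t: 1.35
tool_pos: [0.4002, -0.2707, 0.4044]
orientation: [-3.112, -0.425, 0.001]
force: [0.4, -0.1, 0.1]
opening: 0.0559
gripper_force: 0.0
```

Call:
arm_command(
  increments=[
    [0.16,-0.115,0,0,0,0.01],
    [0.31,-0.23,0,0,0,0.02],
    [0.47,-0.345,0,0,0,0.03],
    [0.62,-0.46,0,0,0,0.036],
    [0.78,-0.577,0,0,0,0.036],
  ],
)

```text
t: 1.98
tool_pos: [0.5195, -0.1177, 0.4043]
orientation: [-3.132, -0.248, 0.001]
force: [-0.1, -0.8, 0.2]
opening: 0.0558
gripper_force: 0.0
```

```bash
cat >> h.py <<'E'
def inc(goal,az,s):
    # increments (units) from measured pose to goal TCP, tool down with x at azimuth az deg
    r=R.from_rotvec(s["orientation"]);g=R.from_euler("z",az,degrees=True)*R.from_rotvec([np.pi,0,0])
    return np.round(np.r_[r.inv().apply(np.array(goal)-s["tool_pos"])/.2,(r.inv()*g).as_rotvec()/np.pi],4)
E
python3 - <<'E'
from h import *
from plant import *
import cv2
s=read_state();print(s["t"],s["tool_pos"],s["q"],s["opening"],s["force"],inc([.5195,-.119,.324],9.2,s))
E
```

```text
1.975 [ 0.51947627 -0.11771362  0.40431366] [-3.19084393e-01 -5.15449832e-02  1.67572211e+00 -7.06197583e-05
  1.51807959e+00  1.09335312e+00] 0.055786463074843445 [-0.07745431 -0.83814041  0.16386276] [-6.000e-04  6.500e-03  4.016e-01 -1.000e-04  2.000e-04 -7.000e-04]
```

Call:
arm_command(
  increments=[
    [0,0.006,0.1,0,0,0],
    [0,0.006,0.2,0,0,0],
    [0,0.006,0.3,0,0,0],
    [0,0.006,0.4,0,0,0],
    [0,0.006,0.4,0,0,0],
  ],
)

```text
t: 2.6
tool_pos: [0.5178, -0.1205, 0.3218]
orientation: [-3.13, -0.247, 0.007]
force: [-0.3, -0.2, -1.5]
opening: 0.0562
gripper_force: 0.0
```

Run:
```python
from h import *
from plant import *
import cv2
s=read_state();print(s["tool_pos"],s["force"])
o=[]
for n,p in(("top",(316,228)),("side",(318,235))):
    im=read_camera(n)["image"][:,:,::-1];u,v=p;o.append(cv2.resize(im[v-60:v+60,u-40:u+40],(400,600),interpolation=cv2.INTER_CUBIC))
cv2.imwrite("pics/g1.png",np.hstack(o))
```

```text
[ 0.51776676 -0.12045521  0.32182015] [-0.2558752  -0.23242396 -1.52188793]
```

View pics/g1.png

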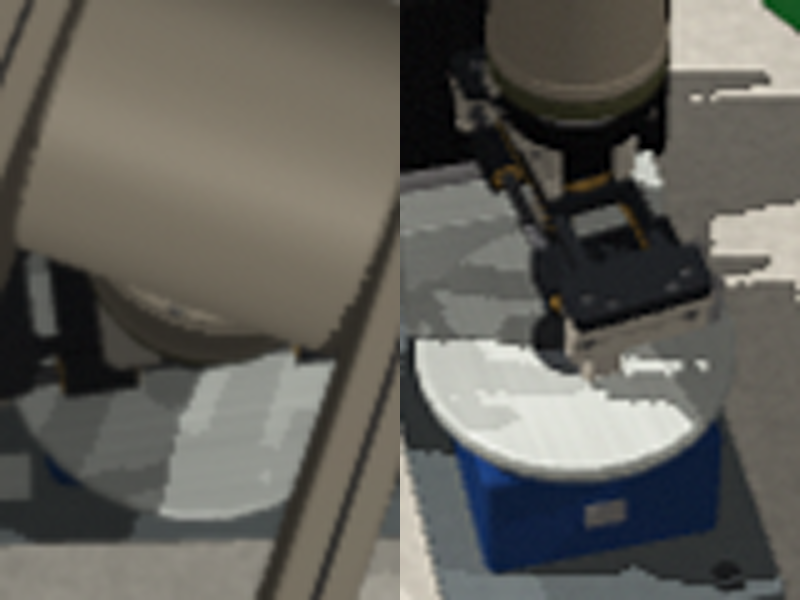

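The top view is hidden by the arm. The side view shows the gripper straddling the hub area at about (585,310) in the picture. Now close on the knob; an opening of about 26 mm confirms it.

Call:
arm_command(
  increments=[
    [0,0,0,0,0,0],
    [0,0,0,0,0,0],
    [0,0,0,0,0,0],
    [0,0,0,0,0,0],
    [0,0,0,0,0,0],
  ],
  fingers=1,
  force=30,
)

```text
t: 3.32
tool_pos: [0.5193, -0.1202, 0.325]
orientation: [3.131, 0.249, 0.001]
force: [0.3, -2.4, 1.3]
opening: 0.0248
gripper_force: 30.0
```

Call:
arm_command(
  increments=[
    [0.004,0,-0.048,0,0,0],
    [0.015,0,-0.095,0,0,0],
    [0.033,0,-0.139,0,0,0],
    [0.058,0,-0.18,0,0,0],
    [0.089,0,-0.217,0,0,0],
  ],
)

```text
t: 3.95
tool_pos: [0.5369, -0.1172, 0.3687]
orientation: [3.132, 0.249, -0.001]
force: [-1.3, -3.7, -2.0]
opening: 0.0243
gripper_force: 30.0
```

Call:
arm_command(
  increments=[
    [0.036,0,-0.032,0,0,0],
    [0.076,0,-0.057,0,0,0],
    [0.121,0,-0.076,0,0,0],
    [0.167,0,-0.088,0,0,0],
    [0.215,0,-0.093,0,0,0],
  ],
)

```text
t: 4.58
tool_pos: [0.5802, -0.1102, 0.3873]
orientation: [3.132, 0.249, 0.003]
force: [0.6, -1.5, -1.3]
opening: 0.0096
gripper_force: 0.3
```

Call:
arm_command(
  increments=[
    [0,0,0,0,0,0],
    [0,0,0,0,0,0],
    [0,0,0,0,0,0],
    [0,0,0,0,0,0],
    [0,0,0,0,0,0],
  ],
)

```text
t: 5.2
tool_pos: [0.5791, -0.1103, 0.3867]
orientation: [-3.132, -0.249, -0.0]
force: [1.4, 1.0, 0.3]
opening: 0.0001
gripper_force: 0.7
```

Run:
```python
from h import *
from plant import *
import cv2
s=read_state();print(s["tool_pos"],s["force"],s["opening"])
o=[]
for n,p in(("top",(316,228)),("side",(318,220))):
    im=read_camera(n)["image"][:,:,::-1];u,v=p;o.append(cv2.resize(im[v-60:v+60,u-40:u+40],(400,600),interpolation=cv2.INTER_CUBIC))
cv2.imwrite("pics/g2.png",np.hstack(o))
```

```text
[ 0.57911466 -0.11034242  0.38674352] [1.38330007 0.95099016 0.30052665] 8.377559989212178e-05
```

View pics/g2.png

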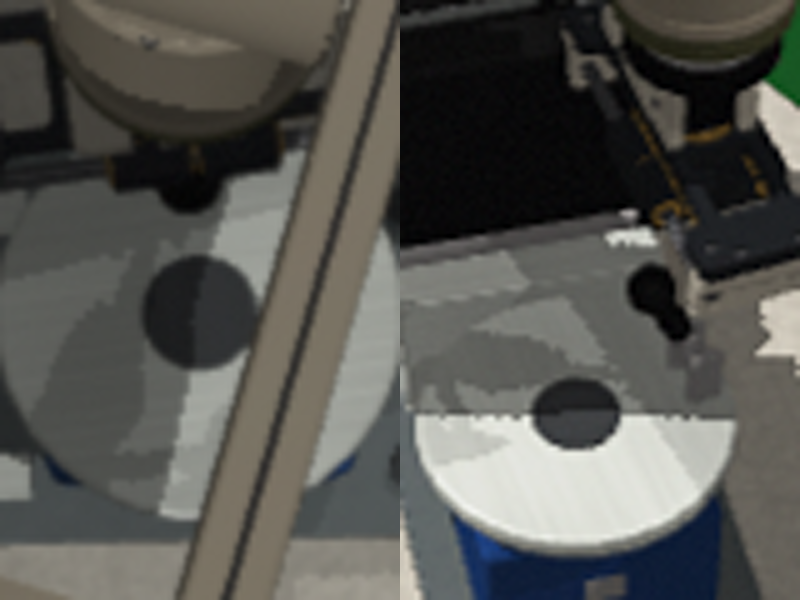

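The knob slipped out of the pads. The side view shows it at (652,290), full frame (328.4,218), with the handle about 60–70° up and the closed fingers just beyond it. In the top view the knob is at (190,190), full frame about (314,206). I'll fit the handle angle.

Run:
```python
from h import *
print(tri((314,206),(328.4,218)))
a=np.radians(9.2);d=np.array([np.cos(a),np.sin(a),0])
piv=np.array([.5165,-.1195,.155])+.065*d
print("top hub",atz("top",276+200/5,168+312/5,.129),"side hub",atz("side",278+(577-400)/5,160+414/5,.129))
for th in (.8,.9,1,1.1,1.2,1.3,1.4):
    k=piv+.062*(-np.cos(th)*d+np.array([0,0,np.sin(th)]));print(th,k.round(4),proj("top",k).round(1),proj("side",k).round(1))
```

```text
(array([ 0.55669986, -0.11372166,  0.20805507]), np.float64(0.005157339760227179))
top hub [ 0.51663277 -0.11959597  0.129     ] side hub [ 0.51843172 -0.1226817   0.129     ]
0.8 [ 0.538  -0.116   0.1995] [315. 215.] [320.4 222.2]
0.9 [ 0.5426 -0.1153  0.2036] [314.7 212.3] [322.1 220.7]
1 [ 0.5476 -0.1145  0.2072] [314.4 209.5] [324.  219.2]
1.1 [ 0.5529 -0.1136  0.2103] [314.  206.4] [326.  217.8]
1.2 [ 0.5585 -0.1127  0.2128] [313.6 203.3] [328.  216.6]
1.3 [ 0.5643 -0.1118  0.2147] [313.1 200.1] [330.2 215.5]
1.4 [ 0.5703 -0.1108  0.2161] [312.7 196.8] [332.4 214.5]
```

The fit puts the handle at about 1.15 rad and confirms the hub. I'll push it the rest of the way up from the hub side with the closed fingers, then take it by the bar, which gives a line contact.

Call:
arm_command(
  increments=[
    [0,0,-0.2,0,0,0],
    [0,0,-0.38,0,0,0],
    [-0.1,0,-0.38,0,0,0],
    [-0.2,0,-0.38,0,0,0],
    [-0.28,0,-0.38,0,0,0],
  ],
)

```text
t: 5.92
tool_pos: [0.5231, -0.1194, 0.4626]
orientation: [-3.132, -0.249, 0.001]
force: [-0.0, -0.4, 0.7]
opening: 0.0006
gripper_force: 0.0
```

Call:
arm_command(
  increments=[
    [0,0,0.1,0,0,0],
    [0,0,0.2,0,0,0],
    [0,0,0.3,0,0,0],
    [0,0,0.4,0,0,0],
    [0,0,0.4,0,0,0],
  ],
)

```text
t: 6.55
tool_pos: [0.5234, -0.119, 0.3797]
orientation: [-3.13, -0.249, 0.007]
force: [-0.6, -0.7, -0.2]
opening: 0.0005
gripper_force: 0.0
```

Call:
arm_command(
  increments=[
    [0.03,0,0,0,0,0],
    [0.06,0,0,0,0,0],
    [0.09,0,0,0,0,0],
    [0.11,0,0,0,0,0],
    [0.13,0,0,0,0,0],
  ],
)

```text
t: 7.18
tool_pos: [0.5499, -0.1151, 0.3829]
orientation: [3.132, 0.249, 0.0]
force: [-2.0, -0.6, 1.8]
opening: 0.0006
gripper_force: 1.0
```

Pushing it with about 2 N, as the hinge should take. I'll go on gently to the stop.

Call:
arm_command(
  increments=[
    [0.01,0,0,0,0,0],
    [0.02,0,0,0,0,0],
    [0.03,0,0,0,0,0],
    [0.04,0,0,0,0,0],
    [0.05,0,0,0,0,0],
  ],
)

```text
t: 7.8
tool_pos: [0.5596, -0.1136, 0.3827]
orientation: [-3.132, -0.249, -0.0]
force: [-2.5, 0.0, 0.8]
opening: 0.0005
gripper_force: 0.8
```

Run:
```python
from h import *
from plant import *
import cv2
s=read_state();print(s["tool_pos"],s["force"],s["opening"])
o=[]
for n,p in(("top",(316,228)),("side",(318,220))):
    im=read_camera(n)["image"][:,:,::-1];u,v=p;o.append(cv2.resize(im[v-60:v+60,u-40:u+40],(400,600),interpolation=cv2.INTER_CUBIC))
cv2.imwrite("pics/g3.png",np.hstack(o))
```

```text
[ 0.55956017 -0.11356927  0.38273742] [-2.47981636e+00  2.10167684e-03  8.33315349e-01] 0.0004927834785608181
```

View pics/g3.png

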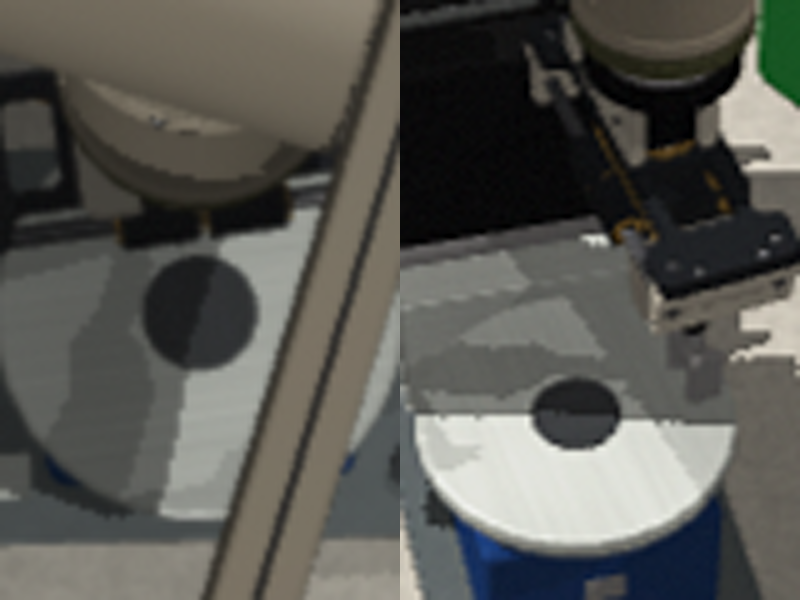

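The knob is hidden behind the fingers at (660,310), with the bar and lugs just visible below at (695,340). I'll press on until the stop is felt.

Call:
arm_command(
  increments=[
    [0.005,0,0,0,0,0],
    [0.01,0,0,0,0,0],
    [0.015,0,0,0,0,0],
    [0.02,0,0,0,0,0],
    [0.02,0,0,0,0,0],
  ],
)

```text
t: 8.52
tool_pos: [0.5633, -0.113, 0.3827]
orientation: [-3.132, -0.249, 0.001]
force: [-4.8, -0.5, 2.2]
opening: 0.0004
gripper_force: 2.0
```

Call:
arm_command(
  increments=[
    [0.003,0,0,0,0,0],
    [0.006,0,0,0,0,0],
    [0.01,0,0,0,0,0],
    [0.01,0,0,0,0,0],
    [0.01,0,0,0,0,0],
  ],
)

```text
t: 9.15
tool_pos: [0.5646, -0.1129, 0.3827]
orientation: [3.132, 0.248, -0.004]
force: [-11.2, -1.7, 6.1]
opening: 0.0003
gripper_force: 5.4
```

The stop is reached at 11 N, so the handle is fully up. Now back off, rise, open, and take the bar from above.

Call:
arm_command(
  increments=[
    [-0.05,0,0,0,0,0],
    [-0.05,0,-0.2,0,0,0],
    [-0.05,0,-0.4,0,0,0],
    [0.02,-0.006,-0.4,0,0,0],
    [0.085,-0.006,-0.4,0,0,0],
  ],
  fingers=-0.2,
)

```text
t: 9.78
tool_pos: [0.5826, -0.1085, 0.4622]
orientation: [-3.132, -0.249, -0.001]
force: [0.6, -0.0, -0.8]
opening: 0.0462
gripper_force: 0.0
```

Run:
```python
from h import *
from plant import *
import cv2
s=read_state();print(s["tool_pos"],s["force"],s["opening"],inc([.5165+.067*.987,-.1196+.067*.16,.362],9.2,s))
o=[]
for n,p in(("top",(316,220)),("side",(318,220))):
    im=read_camera(n)["image"][:,:,::-1];u,v=p;o.append(cv2.resize(im[v-60:v+60,u-40:u+40],(400,600),interpolation=cv2.INTER_CUBIC))
cv2.imwrite("pics/g4.png",np.hstack(o))
```

```text
[ 0.58256636 -0.10852553  0.46224539] [ 0.63476735 -0.02541159 -0.7581687 ] 0.046172108076851 [-2.000e-04  1.800e-03  5.012e-01 -0.000e+00 -2.000e-04 -6.000e-04]
```

View pics/g4.png

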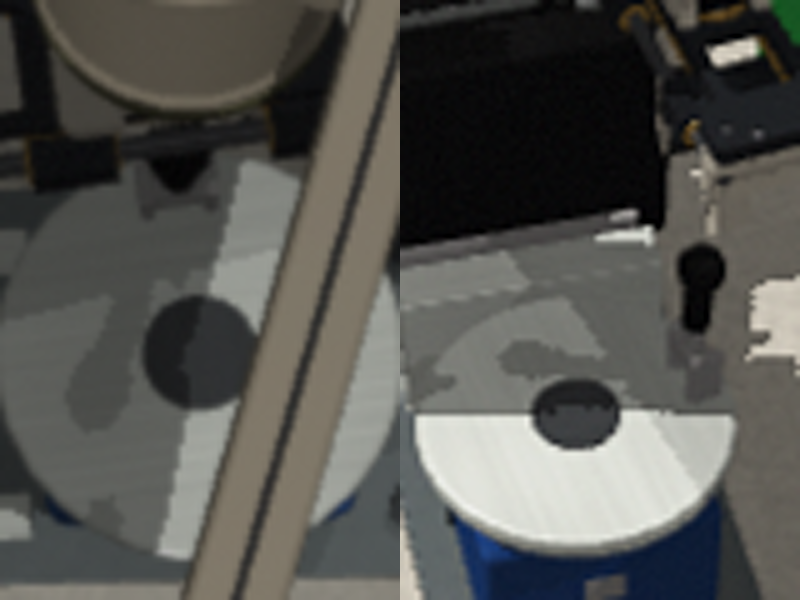

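The handle stands upright, with the knob at (701,270) in the side half (full frame (338,214)) and the fingers above it. Descend and close on the bar.

Call:
arm_command(
  increments=[
    [0,0,0.15,0,0,0],
    [0,0,0.3,0,0,0],
    [0,0,0.42,0,0,0],
    [0,0,0.5,0,0,0],
    [0,0,0.5,0,0,0],
  ],
)

```text
t: 10.5
tool_pos: [0.5814, -0.1086, 0.3605]
orientation: [-3.13, -0.249, 0.006]
force: [-1.0, 0.9, 0.9]
opening: 0.0564
gripper_force: 0.0
```

Call:
arm_command(
  increments=[
    [0,0,0,0,0,0],
    [0,0,0,0,0,0],
    [0,0,0,0,0,0],
    [0,0,0,0,0,0],
    [0,0,0,0,0,0],
  ],
  fingers=1,
  force=40,
)

```text
t: 11.12
tool_pos: [0.5823, -0.1093, 0.3637]
orientation: [3.13, 0.248, 0.003]
force: [2.1, -4.4, 4.4]
opening: 0.0246
gripper_force: 40.0
```

An opening of 24.6 mm means the pads' upper ends hold the ball, not the 16 mm bar. Open, go 8 mm lower (tips still 4 mm above the lugs) and close again.

Call:
arm_command(
  increments=[
    [0,0,0,0,0,0],
    [0,0,0,0,0,0],
    [0,0,0.015,0,0,0],
    [0,0,0.03,0,0,0],
    [0,0,0.04,0,0,0],
  ],
  fingers=0.1,
)

```text
t: 11.75
tool_pos: [0.5819, -0.1086, 0.3542]
orientation: [-3.131, -0.249, 0.001]
force: [-0.7, 1.3, -0.6]
opening: 0.0418
gripper_force: 0.0
```

Call:
arm_command(
  increments=[
    [0,0,0,0,0,0],
    [0,0,0,0,0,0],
    [0,0,0,0,0,0],
    [0,0,0,0,0,0],
    [0,0,0,0,0,0],
  ],
  fingers=1,
  force=40,
)

```text
t: 12.38
tool_pos: [0.582, -0.1092, 0.3549]
orientation: [3.131, 0.248, 0.001]
force: [1.3, -5.0, -1.6]
opening: 0.0243
gripper_force: 40.0
```

The opening is still that of the ball, because the flat finger faces reach up to it. So I'll hold the ball at its centre and keep the fingers tangential, which drives the wheel positively. To get wrist range I'll first open, rise 29 mm and turn the tool by half a turn.

Call:
arm_command(
  increments=[
    [0,0,0,0,0,0],
    [0,0,0,0,0,0],
    [0,0,-0.07,0,0,-0.05],
    [0,0,-0.145,0,0,-0.1],
    [0,0,-0.145,0,0,-0.15],
  ],
  fingers=-0.2,
)

```text
t: 13.0
tool_pos: [0.5824, -0.1084, 0.3855]
orientation: [2.983, 0.982, 0.004]
force: [0.4, -0.1, -0.2]
opening: 0.0559
gripper_force: 0.0
```

Call:
arm_command(
  increments=[
    [0,0,0,0,0,-0.055],
    [0,0,0,0,0,-0.11],
    [0,0,0,0,0,-0.165],
    [0,0,0,0,0,-0.22],
    [0,0,0,0,0,-0.275],
  ],
)

```text
t: 13.62
tool_pos: [0.582, -0.1083, 0.3837]
orientation: [-2.298, -2.141, -0.001]
force: [0.8, -0.3, 0.3]
opening: 0.0557
gripper_force: 0.0
```

Call:
arm_command(
  increments=[
    [0,0,0,0,0,-0.055],
    [0,0,0,0,0,-0.11],
    [0,0,0,0,0,-0.165],
    [0,0,0,0,0,-0.22],
    [0,0,0,0,0,-0.275],
  ],
)

```text
t: 14.25
tool_pos: [0.582, -0.1083, 0.3837]
orientation: [-1.191, -2.907, -0.001]
force: [0.2, -0.6, 0.4]
opening: 0.0555
gripper_force: 0.0
```

Call:
arm_command(
  increments=[
    [0,0,0,0,0,-0.055],
    [0,0,0,0,0,-0.11],
    [0,0,0,0,0,-0.165],
    [0,0,0,0,0,-0.22],
    [0,0,0,0,0,-0.275],
  ],
)

```text
t: 14.88
tool_pos: [0.582, -0.1083, 0.3837]
orientation: [0.136, -3.139, -0.001]
force: [0.3, 0.8, 0.2]
opening: 0.056
gripper_force: 0.0
```

Run:
```python
from h import *
from plant import *
s=read_state();print(s["q"],s["tool_pos"],s["force"],s["opening"],inc([.5165+.067*.987,-.1196+.067*.16,.384],189.2,s))
```

```text
[-2.70816299e-01  1.19073809e-01  1.53879917e+00  6.79617405e-04
  1.48402520e+00 -1.92801117e+00] [ 0.5819715  -0.10830577  0.38373553] [0.28796786 0.75072066 0.20835673] 0.05601554854822716 [-0.003  -0.0031 -0.0013  0.0002 -0.     -0.0236]
```

Call:
arm_command(
  increments=[
    [0,-0.003,0,0,0,-0.024],
    [0,-0.003,0,0,0,-0.024],
    [0,-0.003,0,0,0,-0.024],
    [0,-0.003,0,0,0,-0.024],
    [0,-0.003,0,0,0,-0.024],
  ],
  fingers=1,
  force=40,
)

```text
t: 15.5
tool_pos: [0.582, -0.1096, 0.3838]
orientation: [-0.243, 3.132, -0.001]
force: [0.4, -2.1, 0.5]
opening: 0.0244
gripper_force: 40.0
```

Call:
arm_command(
  increments=[
    [0.003,-0.046,0,0,0,0.0444],
    [0.013,-0.091,0,0,0,0.0889],
    [0.0285,-0.134,0,0,0,0.1333],
    [0.05,-0.175,0,0,0,0.1778],
    [0.077,-0.212,0,0,0,0.2222],
  ],
)

```text
t: 16.12
tool_pos: [0.5739, -0.1526, 0.3839]
orientation: [0.847, 3.024, 0.005]
force: [4.0, 6.2, -0.4]
opening: 0.0241
gripper_force: 40.0
```

Resistance is 7.4 N tangential, which is free running. Continue.

Call:
arm_command(
  increments=[
    [0.003,-0.046,0,0,0,0.0444],
    [0.013,-0.091,0,0,0,0.0889],
    [0.0285,-0.134,0,0,0,0.1333],
    [0.05,-0.175,0,0,0,0.1778],
    [0.077,-0.212,0,0,0,0.2222],
  ],
)

```text
t: 16.75
tool_pos: [0.5389, -0.1816, 0.3839]
orientation: [1.83, 2.551, 0.004]
force: [7.5, 1.8, -3.6]
opening: 0.0244
gripper_force: 40.0
```

```bash
cat >> h.py <<'E'
def rep():
    from plant import read_state
    s=read_state();d=np.array(s["tool_pos"])[:2]-[.5165,-.1196];a=np.arctan2(d[1],d[0]);f=np.array(s["force"])
    x=R.from_rotvec(s["orientation"]).as_matrix()[:2,0]
    print("t %.2f az %.1f r %.4f z %.4f toolaz %.1f Ft %.1f Fr %.1f Fz %.1f open %.4f q6 %.2f"%(s["t"],np.degrees(a),np.hypot(*d),s["tool_pos"][2],np.degrees(np.arctan2(x[1],x[0])),-f[0]*np.sin(a)+f[1]*np.cos(a),f[0]*np.cos(a)+f[1]*np.sin(a),f[2],s["opening"],s["q"][5]))
E
python3 -c "from h import *;rep()"
```

```text
t 16.75 az -70.1 r 0.0659 z 0.3839 toolaz 108.7 Ft 7.6 Fr 0.9 Fz -3.6 open 0.0244 q6 -0.74
```

Call:
arm_command(
  increments=[
    [0.003,-0.046,0,0,0,0.0444],
    [0.013,-0.091,0,0,0,0.0889],
    [0.0285,-0.134,0,0,0,0.1333],
    [0.05,-0.175,0,0,0,0.1778],
    [0.077,-0.212,0,0,0,0.2222],
  ],
)

```text
t: 17.38
tool_pos: [0.4936, -0.1812, 0.3839]
orientation: [2.593, 1.77, 0.003]
force: [6.4, -2.6, -3.4]
opening: 0.0245
gripper_force: 40.0
```

```bash
python3 -c "from h import *;rep()"
```

```text
t 17.38 az -110.4 r 0.0657 z 0.3839 toolaz 68.6 Ft 6.9 Fr 0.2 Fz -3.4 open 0.0245 q6 -0.08
```

Call:
arm_command(
  increments=[
    [0.003,-0.046,0,0,0,0.0444],
    [0.013,-0.091,0,0,0,0.0889],
    [0.0285,-0.134,0,0,0,0.1333],
    [0.05,-0.175,0,0,0,0.1778],
    [0.077,-0.212,0,0,0,0.2222],
  ],
)

```text
t: 18.0
tool_pos: [0.4593, -0.152, 0.3839]
orientation: [3.042, 0.776, 0.002]
force: [4.7, -5.5, -4.0]
opening: 0.0238
gripper_force: 40.0
```

```bash
python3 -c "from h import *;rep()"
```

```text
t 18.00 az -150.5 r 0.0657 z 0.3839 toolaz 28.6 Ft 7.1 Fr -1.4 Fz -4.0 open 0.0238 q6 0.65
```

Call:
arm_command(
  increments=[
    [0.003,-0.046,0,0,0,0.0444],
    [0.013,-0.091,0,0,0,0.0889],
    [0.0285,-0.134,0,0,0,0.1333],
    [0.05,-0.175,0,0,0,0.1778],
    [0.077,-0.212,0,0,0,0.2222],
  ],
)

```text
t: 18.62
tool_pos: [0.4521, -0.1076, 0.3838]
orientation: [3.124, -0.312, 0.001]
force: [1.5, -8.2, -3.3]
opening: 0.0243
gripper_force: 40.0
```

Run:
```python
from h import *
from plant import *
import cv2
rep()
im=read_camera("top")["image"][:,:,::-1]
cv2.imwrite("pics/g5.png",cv2.resize(im[150:330,110:350],(800,600),interpolation=cv2.INTER_CUBIC))
```

```text
t 18.62 az 169.4 r 0.0655 z 0.3838 toolaz -11.4 Ft 7.8 Fr -3.0 Fz -3.3 open 0.0243 q6 1.43
```

View pics/g5.png

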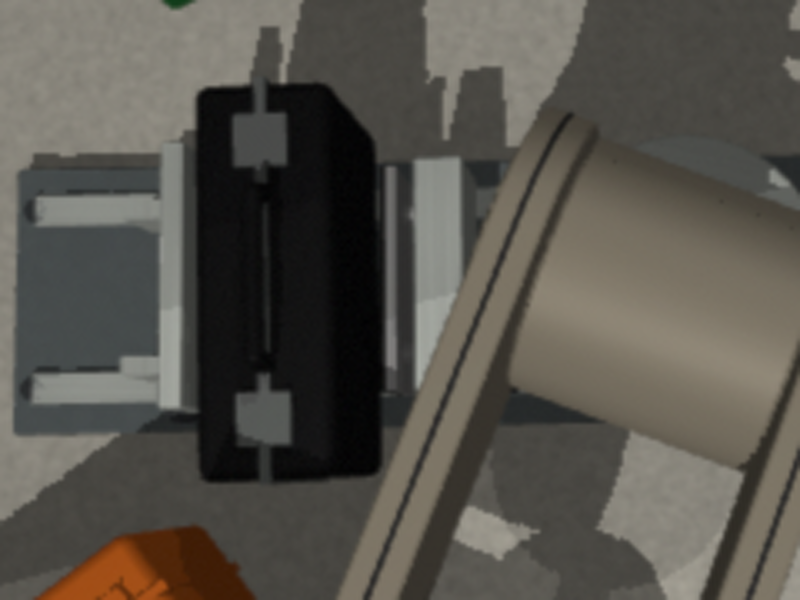

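The plate (386–400, 270) stands just behind the case's near edge (about 380), and the fence is at (175,275) beyond it. The case is not yet shoved. Continue, then regrip for wrist range.

Call:
arm_command(
  increments=[
    [0.003,-0.046,0,0,0,0.0444],
    [0.013,-0.091,0,0,0,0.0889],
    [0.0285,-0.134,0,0,0,0.1333],
    [0.05,-0.175,0,0,0,0.1778],
    [0.077,-0.212,0,0,0,0.2222],
  ],
)

```text
t: 19.3
tool_pos: [0.4752, -0.0691, 0.3837]
orientation: [2.83, -1.358, -0.0]
force: [-2.1, -8.2, -0.1]
opening: 0.0239
gripper_force: 40.0
```

```bash
python3 -c "from h import *;rep()"
```

```text
t 19.30 az 129.3 r 0.0653 z 0.3837 toolaz -51.3 Ft 6.8 Fr -5.1 Fz -0.1 open 0.0239 q6 2.22
```

Ft is still free-running; Fr of -5 N shows my hub estimate is about 2 mm off, so I correct it to (0.5175, -0.121). Regrip with a half turn back.

Call:
arm_command(
  increments=[
    [0,0,0,0,0,0],
    [0,0,0,0,0,0],
    [0,0,0,0,0,-0.05],
    [0,0,0,0,0,-0.1],
    [0,0,0,0,0,-0.15],
  ],
  fingers=-0.2,
)

```text
t: 19.92
tool_pos: [0.4752, -0.0683, 0.3838]
orientation: [-3.075, 0.643, 0.0]
force: [0.2, -0.4, -0.1]
opening: 0.0554
gripper_force: 0.0
```

Call:
arm_command(
  increments=[
    [0,0,0,0,0,-0.055],
    [0,0,0,0,0,-0.11],
    [0,0,0,0,0,-0.165],
    [0,0,0,0,0,-0.22],
    [0,0,0,0,0,-0.275],
  ],
)

```text
t: 20.55
tool_pos: [0.4752, -0.0683, 0.3838]
orientation: [-3.061, -0.704, -0.0]
force: [0.5, -0.6, -0.3]
opening: 0.0557
gripper_force: 0.0
```

Call:
arm_command(
  increments=[
    [0,0,0,0,0,-0.055],
    [0,0,0,0,0,-0.11],
    [0,0,0,0,0,-0.165],
    [0,0,0,0,0,-0.22],
    [0,0,0,0,0,-0.275],
  ],
)

```text
t: 21.18
tool_pos: [0.4752, -0.0683, 0.3838]
orientation: [-2.485, -1.921, -0.0]
force: [0.0, -0.1, 0.3]
opening: 0.0558
gripper_force: 0.0
```

Call:
arm_command(
  increments=[
    [0,0,0,0,0,-0.055],
    [0,0,0,0,0,-0.11],
    [0,0,0,0,0,-0.165],
    [0,0,0,0,0,-0.22],
    [0,0,0,0,0,-0.275],
  ],
)

```text
t: 21.8
tool_pos: [0.4752, -0.0683, 0.3837]
orientation: [-1.453, -2.785, -0.001]
force: [-1.0, 0.5, 1.1]
opening: 0.0554
gripper_force: 0.0
```

```bash
sed -i 's/\[.5165,-.1196\]/[.5175,-.121]/' h.py
python3 - <<'E'
from h import *
from plant import *
rep();s=read_state();a=np.radians(129.5)
print(inc([.5175+.066*np.cos(a),-.121+.066*np.sin(a),.384],129.5,s))
E
```

```text
t 21.80 az 128.8 r 0.0676 z 0.3837 toolaz 124.9 Ft 0.4 Fr 1.0 Fz 1.1 open 0.0554 q6 -0.86
[-0.008  -0.0037 -0.0013  0.0001 -0.0001 -0.0255]
```

Call:
arm_command(
  increments=[
    [-0.008,-0.002,0,0,0,-0.0255],
    [-0.008,-0.002,0,0,0,-0.0255],
    [-0.008,-0.002,0,0,0,-0.0255],
    [-0.008,-0.002,0,0,0,-0.0255],
    [-0.008,-0.002,0,0,0,-0.0255],
  ],
  fingers=1,
  force=40,
)

```text
t: 22.42
tool_pos: [0.4761, -0.0697, 0.3838]
orientation: [1.352, 2.836, 0.001]
force: [0.5, 2.2, -0.6]
opening: 0.0243
gripper_force: 40.0
```

Call:
arm_command(
  increments=[
    [-0.002,0.034,0,0,0,0.0333],
    [-0.007,0.069,0,0,0,0.0667],
    [-0.016,0.102,0,0,0,0.1],
    [-0.0285,0.134,0,0,0,0.1333],
    [-0.0285,0.134,0,0,0,0.1333],
  ],
)

```text
t: 23.05
tool_pos: [0.5003, -0.0576, 0.3838]
orientation: [-1.911, -2.493, 0.002]
force: [-2.6, -0.6, 2.4]
opening: 0.0244
gripper_force: 40.0
```

```bash
python3 -c "from h import *;rep()"
```

```text
t 23.05 az 105.2 r 0.0657 z 0.3838 toolaz 105.0 Ft 2.7 Fr 0.1 Fz 2.4 open 0.0244 q6 -0.48
```

Call:
arm_command(
  increments=[
    [-0.001,0.0276,0,0,0,0.0267],
    [-0.005,0.055,0,0,0,0.0533],
    [-0.01,0.082,0,0,0,0.08],
    [-0.018,0.1085,0,0,0,0.1067],
    [-0.0285,0.134,0,0,0,0.1333],
  ],
)

```text
t: 23.68
tool_pos: [0.5271, -0.056, 0.3837]
orientation: [-2.387, -2.04, 0.003]
force: [-7.6, -0.1, 5.1]
opening: 0.0239
gripper_force: 40.0
```

```bash
python3 -c "from h import *;rep()"
```

```text
t 23.68 az 81.6 r 0.0657 z 0.3837 toolaz 81.0 Ft 7.5 Fr -1.2 Fz 5.1 open 0.0239 q6 -0.05
```

Call:
arm_command(
  increments=[
    [-0.001,0.0276,0,0,0,0.0267],
    [-0.005,0.055,0,0,0,0.0533],
    [-0.01,0.082,0,0,0,0.08],
    [-0.018,0.1085,0,0,0,0.1067],
    [-0.0285,0.134,0,0,0,0.1333],
  ],
)

```text
t: 24.3
tool_pos: [0.5527, -0.0656, 0.3837]
orientation: [-2.758, -1.499, 0.003]
force: [-7.9, 1.8, 5.1]
opening: 0.0239
gripper_force: 40.0
```

```bash
python3 -c "from h import *;rep()"
```

```text
t 24.30 az 57.6 r 0.0657 z 0.3837 toolaz 57.0 Ft 7.7 Fr -2.7 Fz 5.1 open 0.0239 q6 0.36
```

Call:
arm_command(
  increments=[
    [-0.001,0.0276,0,0,0,0.0267],
    [-0.005,0.055,0,0,0,0.0533],
    [-0.01,0.082,0,0,0,0.08],
    [-0.018,0.1085,0,0,0,0.1067],
    [-0.0285,0.134,0,0,0,0.1333],
  ],
)

```text
t: 24.92
tool_pos: [0.5721, -0.0846, 0.3837]
orientation: [-3.009, -0.893, 0.002]
force: [-7.4, 3.9, 4.5]
opening: 0.0244
gripper_force: 40.0
```

```bash
python3 -c "
from h import *;rep()
from plant import *
import cv2
im=read_camera('top')['image'][:,:,::-1]
cv2.imwrite('pics/g6.png',cv2.resize(im[170:300,150:310],(800,650)[:2] and (738,600),interpolation=cv2.INTER_CUBIC))"
```

```text
t 24.93 az 33.7 r 0.0657 z 0.3837 toolaz 33.1 Ft 7.4 Fr -4.0 Fz 4.5 open 0.0244 q6 0.76
```

View pics/g6.png

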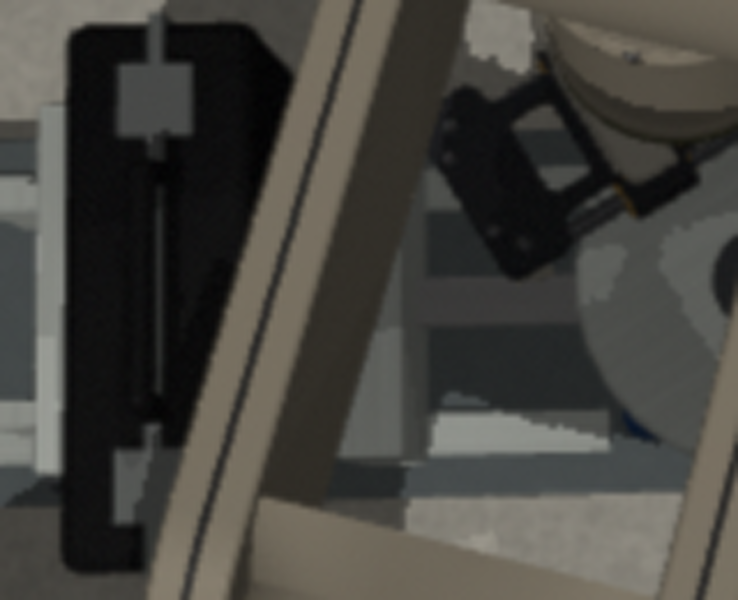

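The case's left edge moved from 169.4 to 164.1 px in the full frame, about 10 mm, so it is being shoved. The fence's outer edge is at 158 px. I'll take smaller steps now and drift slightly inward.

Call:
arm_command(
  increments=[
    [-0.002,0.0184,0,0,0,0.0178],
    [-0.005,0.0368,0,0,0,0.0356],
    [-0.009,0.055,0,0,0,0.0533],
    [-0.013,0.073,0,0,0,0.0711],
    [-0.018,0.091,0,0,0,0.0889],
  ],
)

```text
t: 25.6
tool_pos: [0.5795, -0.1012, 0.3838]
orientation: [-3.104, -0.468, -0.0]
force: [-1.9, 7.3, 3.2]
opening: 0.0243
gripper_force: 40.0
```

```bash
python3 -c "from h import *;rep()"
```

```text
t 25.60 az 17.7 r 0.0651 z 0.3838 toolaz 17.1 Ft 7.6 Fr 0.4 Fz 3.2 open 0.0243 q6 1.01
```

Call:
arm_command(
  increments=[
    [-0.0005,0.0184,0,0,0,0.0178],
    [-0.002,0.0368,0,0,0,0.0356],
    [-0.005,0.055,0,0,0,0.0533],
    [-0.008,0.073,0,0,0,0.0711],
    [-0.013,0.091,0,0,0,0.0889],
  ],
)

```text
t: 26.22
tool_pos: [0.5825, -0.1193, 0.3838]
orientation: [-3.138, -0.032, -0.001]
force: [-0.5, 8.1, 2.0]
opening: 0.0242
gripper_force: 40.0
```

```bash
python3 -c "from h import *;rep()"
```

```text
t 26.23 az 1.5 r 0.0650 z 0.3838 toolaz 1.2 Ft 8.1 Fr -0.3 Fz 2.0 open 0.0242 q6 1.26
```

Call:
arm_command(
  increments=[
    [-0.0005,0.0184,0,0,0,0.0178],
    [-0.002,0.0368,0,0,0,0.0356],
    [-0.005,0.055,0,0,0,0.0533],
    [-0.008,0.073,0,0,0,0.0711],
    [-0.013,0.091,0,0,0,0.0889],
  ],
)

```text
t: 26.85
tool_pos: [0.5805, -0.1374, 0.3838]
orientation: [-3.112, 0.405, -0.001]
force: [0.9, 8.6, 2.1]
opening: 0.0241
gripper_force: 40.0
```

```bash
python3 -c "from h import *;rep()"
```

```text
t 26.85 az -14.6 r 0.0651 z 0.3838 toolaz -14.8 Ft 8.6 Fr -1.2 Fz 2.1 open 0.0241 q6 1.51
```

Call:
arm_command(
  increments=[
    [-0.0005,0.0184,0,0,0,0.0178],
    [-0.002,0.0368,0,0,0,0.0356],
    [-0.005,0.055,0,0,0,0.0533],
    [-0.008,0.073,0,0,0,0.0711],
    [-0.013,0.091,0,0,0,0.0889],
  ],
)

```text
t: 27.48
tool_pos: [0.5737, -0.1538, 0.3838]
orientation: [-3.024, 0.833, -0.002]
force: [5.2, 11.5, -0.4]
opening: 0.0245
gripper_force: 40.0
```

```bash
python3 -c "from h import *;rep()"
```

```text
t 27.48 az -30.3 r 0.0651 z 0.3838 toolaz -30.8 Ft 12.5 Fr -1.3 Fz -0.4 open 0.0245 q6 1.76
```

Fence felt: Ft rose to 12.5 N, so the plate is pressed about 3 mm. Go 10° more, about 1.7 mm.

Call:
arm_command(
  increments=[
    [0,0.0115,0,0,0,0.0111],
    [-0.001,0.023,0,0,0,0.0222],
    [-0.002,0.0345,0,0,0,0.0333],
    [-0.003,0.046,0,0,0,0.0444],
    [-0.005,0.0573,0,0,0,0.0556],
  ],
)

```text
t: 28.1
tool_pos: [0.5673, -0.1629, 0.3838]
orientation: [-2.94, 1.092, -0.003]
force: [7.4, 11.7, -1.0]
opening: 0.0242
gripper_force: 40.0
```

```bash
python3 -c "from h import *;rep()"
```

```text
t 28.10 az -40.1 r 0.0651 z 0.3838 toolaz -40.8 Ft 13.8 Fr -1.9 Fz -1.0 open 0.0242 q6 1.91
```

The plate is pressed about 4.5 mm, roughly 36 N, which is about half way. Now fold the handle along the arc, first half.

Call:
arm_command(
  increments=[
    [-0.05,0,0.004,0,0,0],
    [-0.098,0,0.016,0,0,0],
    [-0.143,0,0.035,0,0,0],
    [-0.185,0,0.0615,0,0,0],
    [-0.2226,0,0.094,0,0,0],
  ],
)

```text
t: 28.72
tool_pos: [0.5334, -0.1349, 0.3681]
orientation: [-2.943, 1.093, -0.008]
force: [-3.8, 8.4, 18.1]
opening: 0.0235
gripper_force: 40.2
```

```bash
python3 -c "from h import *;rep()"
```

```text
t 28.73 az -41.2 r 0.0211 z 0.3681 toolaz -40.8 Ft 3.8 Fr -8.4 Fz 18.1 open 0.0235 q6 1.94
```

The force (18 N up, 8 N inward) shows compression along the handle: the arc is about 3 mm too close to the pivot. I'll shift the second half inward by 3.5 mm.

Call:
arm_command(
  increments=[
    [-0.033,0,0.005,0,0,0],
    [-0.05,0,0.038,0,0,0],
    [-0.075,0,0.081,0,0,0],
    [-0.093,0,0.127,0,0,0],
    [-0.103,0,0.16,0,0,0],
  ],
)

```text
t: 29.35
tool_pos: [0.5126, -0.1169, 0.3322]
orientation: [-2.939, 1.089, 0.033]
force: [-48.5, 39.5, 30.7]
opening: 0.001
gripper_force: 32.4
```

```bash
python3 -c "from h import *;rep()"
```

```text
t 29.35 az 140.0 r 0.0064 z 0.3322 toolaz -40.6 Ft 0.9 Fr 62.5 Fz 30.7 open 0.0010 q6 1.95
```

The fingers slipped off and press on the handle with 62 N. Relieve at once, inward and up.

Call:
arm_command(
  increments=[
    [-0.05,0,-0.02,0,0,0],
    [-0.1,0,-0.1,0,0,0],
    [-0.1,0,-0.2,0,0,0],
    [-0.1,0,-0.35,0,0,0],
    [-0.1,0,-0.5,0,0,0],
  ],
)

```text
t: 29.98
tool_pos: [0.5019, -0.1094, 0.4353]
orientation: [2.943, -1.098, 0.004]
force: [-0.1, -0.0, 0.4]
opening: 0.0005
gripper_force: 0.0
```

```bash
python3 -c "
from h import *;rep()
from plant import *
import cv2
for n,(a,b,c,d) in (('top',(170,290,230,370)),('side',(160,270,260,370))):
    im=read_camera(n)['image'][:,:,::-1];cv2.imwrite('pics/z_'+n+'.png',im)
    g=im[a:b,c:d].max(2);m=(g<38).astype('uint8')
    n_,l,st,ce=cv2.connectedComponentsWithStats(m)
    print(n,[(st[i].tolist(),ce[i].round(1).tolist()) for i in range(1,n_) if st[i][4]>25])
"
```

```text
t 29.98 az 143.5 r 0.0195 z 0.4353 toolaz -40.9 Ft 0.0 Fr 0.0 Fz 0.4 open 0.0005 q6 1.97
top [([69, 71, 37, 27, 166], [88.7, 80.1]), ([133, 72, 6, 11, 30], [135.8, 76.5]), ([84, 79, 11, 8, 29], [89.0, 82.6])]
side [([0, 0, 74, 54, 2294], [30.2, 21.5]), ([53, 65, 19, 16, 129], [60.9, 72.6]), ([45, 77, 17, 7, 91], [53.3, 80.1])]
```

```bash
python3 -c "
from h import *
import cv2
im=cv2.imread('pics/z_side.png')[214:252,298:344].max(2)
for r,row in zip(range(214,252),im): print(r,''.join('#' if v<30 else '+' if v<60 else '.' for v in row))
for az in(-40.5,):
  d=np.array([np.cos(np.radians(az)),np.sin(np.radians(az)),0]);h=np.array([.5175,-.121,.155]);p=h+.065*d
  for th in(0,.15,.3,.5,.7,.9,1.1,1.3):
    u=-np.cos(th)*d+np.array([0,0,np.sin(th)]);print(th,*[(proj('side',p+x*u)).round(1) for x in(.02,.045,.062)],(proj('top',p+.062*u)).round(1))
"
```

```text
214 ...........................+++................
215 ..........................++++................
216 .........................+++++................
217 .........................++++++...............
218 ...........+++++++........+++++...............
219 ..........................+++++...............
220 ...........................++.................
221 ..............................................
222 ..............................................
223 ..............................................
224 ..............................................
225 .................++++.........................
226 ................+#####+.......................
227 ...............+#######.......................
228 ...............########+......................
229 ..............+#########......................
230 ..............+#########+.....................
231 ...............###########+...................
232 ...............############+..................
233 ................#############+................
234 .................#############+...............
235 ......................###
[... 616 characters left out ...]
.................
248 ...........++...++++..........................
249 ..............................................
250 ..............................................
251 ..............................................
0 [328.1 242.6] [319.6 238.9] [313.9 236.5] [318.  227.4]
0.15 [328.2 241.9] [319.8 237.4] [314.1 234.3] [318.3 226.5]
0.3 [328.5 241.3] [320.4 235.9] [314.9 232.3] [319.1 225.2]
0.5 [329.1 240.6] [321.6 234.4] [316.5 230.2] [320.9 222.6]
0.7 [329.9 240.1] [323.4 233.3] [318.9 228.6] [323.5 219.2]
0.9 [330.9 239.8] [325.6 232.6] [322.  227.6] [326.7 215.1]
1.1 [332.1 239.8] [328.3 232.5] [325.7 227.4] [330.4 210.5]
1.3 [333.4 240. ] [331.3 232.9] [329.8 228. ] [334.6 205.6]
```

The knob is at (317,230) in the side image, so the handle is at about 0.5 rad and the wheel azimuth of -40° is unchanged. Press it down from above with the closed fingertips.

Call:
arm_command(
  increments=[
    [0.06,0,0,0,0,0],
    [0.127,0,0,0,0,0],
    [0.127,0,0.1,0,0,0],
    [0.127,0,0.2,0,0,0],
    [0.127,0,0.24,0,0,0],
  ],
)

```text
t: 30.7
tool_pos: [0.5202, -0.1254, 0.3815]
orientation: [2.943, -1.099, -0.008]
force: [-1.4, 0.7, 2.3]
opening: 0.0004
gripper_force: 1.2
```

Call:
arm_command(
  increments=[
    [0,0,0.03,0,0,0],
    [0,0,0.06,0,0,0],
    [0,0,0.09,0,0,0],
    [0,0,0.11,0,0,0],
    [0,0,0.13,0,0,0],
  ],
)

```text
t: 31.32
tool_pos: [0.5212, -0.1259, 0.3588]
orientation: [2.943, -1.099, 0.001]
force: [-0.7, 0.9, 1.7]
opening: 0.0003
gripper_force: 0.6
```

```bash
python3 -c "from h import *;rep()"
```

```text
t 31.32 az -52.9 r 0.0061 z 0.3588 toolaz -41.0 Ft 0.0 Fr -1.2 Fz 1.7 open 0.0003 q6 1.95
```

Pushing at 1.7 N as expected. A few mm more, until the stop is felt.

Call:
arm_command(
  increments=[
    [0,0,0.006,0,0,0],
    [0,0,0.012,0,0,0],
    [0,0,0.018,0,0,0],
    [0,0,0.024,0,0,0],
    [0,0,0.024,0,0,0],
  ],
)

```text
t: 31.95
tool_pos: [0.5212, -0.1259, 0.3542]
orientation: [2.943, -1.099, 0.0]
force: [0.1, 0.3, 0.2]
opening: 0.0002
gripper_force: 0.4
```

Call:
arm_command(
  increments=[
    [0,0,0.005,0,0,0],
    [0,0,0.01,0,0,0],
    [0,0,0.015,0,0,0],
    [0,0,0.02,0,0,0],
    [0,0,0.025,0,0,0],
  ],
)

```text
t: 32.58
tool_pos: [0.5213, -0.1255, 0.3517]
orientation: [-2.942, 1.099, -0.002]
force: [-9.7, 5.8, 20.8]
opening: 0.0005
gripper_force: 10.7
```

The stop is felt at 20 N with the tips at knob-top height. Rise clear and verify numerically.

Call:
arm_command(
  increments=[
    [0,0,-0.1,0,0,0],
    [0,0,-0.25,0,0,0],
    [0,0,-0.4,0,0,0],
    [0,0,-0.55,0,0,0],
    [0,0,-0.7,0,0,0],
  ],
)

```text
t: 33.2
tool_pos: [0.5211, -0.1259, 0.4905]
orientation: [2.943, -1.099, 0.001]
force: [0.5, 0.4, -1.1]
opening: -0.0001
gripper_force: 0.0
```

```bash
python3 -c "
from h import *;rep()
from plant import *
im=read_camera('side')['image'];im=im[222:252,298:344].max(2)
for r,row in zip(range(222,252),im): print(r,''.join('#' if v<30 else '+' if v<60 else '.' for v in row))
im=read_camera('top')['image'][215:255:2,150:310].max(2)
for row in im: print(''.join('#' if v<30 else '+' if v<70 else '-' if v<110 else '.' for v in row))
"
```

```text
t 33.20 az -54.0 r 0.0061 z 0.4905 toolaz -41.0 Ft 0.6 Fr 0.0 Fz -1.1 open -0.0001 q6 1.95
222 ..............................................
223 ..............................................
224 ..............................................
225 ..............................................
226 ..............................................
227 ..............................................
228 ..............................................
229 ..............................................
230 ..............................................
231 ..............................................
232 ..............++++............................
233 .............+#####...........................
234 ............+#######..........................
235 ............#########+........................
236 ...........+###########+++....................
237 ..........+#################++................
238 ........++#####################+..............
239 .......+########################..............
240 .......+#######################...............
241 ......+############+###########.....
[... 3040 characters left out ...]
++++++++++++++++++++++++--------------------------------
--------..+###################+##############################++++++-----.........++-.........-+++++++++++++++++++++++++++++++++++-------------------------------
--------..+###################+##############################++++++----.........++-.........-+++++++++++++++++++++++++++++++++++++------------------------------
--------..+###################+##############################+--+++---.........-++.........--+++++++++++++++++++++++++++++++++++++------------------------------
--------..+###################+##############################+--+++---........-++..........-++++++++++++++++++++++++++++++++++++++++---------------------------.
```

The knob is now at about (314,237), matching the predicted folded pose of (313.9,236.5). The case is straight against the fence and the arm is clear, so I hand in.

```bash
python3 -c "
from plant import *
print(close_job())"
```

```text
the job is handed in; nothing more can be done
None
```

I clamped the case against the fence, pressing the sprung plate about 4.5 mm (roughly 36 N, estimated from crank force). I folded the handle flat again (side camera agrees), withdrew the arm and handed the job in. No verdict came back. The knob slipped from the fingers once while raising and once while folding (about 70 N briefly on the folding handle, under the 120 N wrist limit), so I finished both swings by pushing with closed fingers.

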